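# Turn the sample jar's label to the reader and scan it

### The arm

A 6-joint arm with a two-finger parallel gripper is mounted at the origin on the work surface. World frame = base frame: x ahead of the robot, y to its left, z up, the work surface at z = 0. Lengths are in m, angles in degrees, forces in N, time in s.
With the tool pointing down it reaches from about 0.3 to 0.75 m from the base axis. Payload 8.5 kg.
Tool frame: the origin (TCP) lies midway between the tips of the shut fingers; the grasp point (between the pads) lies 19 mm behind it (env.tcp_to_grasp is the z of the grasp point in the tool frame, in m); z points along the fingers, y is the line along which they close (so a half turn about z gives the same grasp; the last joint's range is limited). The gripper opens to 85 mm and grips with 20 to 120 N. Pads are 22 mm wide; open, the fingers measure 114 mm over their backs; the gripper's body (76 mm by 85 mm) begins 54 mm behind the grasp point. The pads swing forward as they close: fully open they stand 13 mm farther back than shut.
Start: joints at [-89.341, 21.807, 74.336, -0, 83.858, -12.336], TCP at [0.124, -0.536, 0.231] pointing down, gripper open.
Joint ranges: [-178.18, 178.18], [-50.72, 133.34], [12.68, 142.11], [-81.47, 261.47], [9.98, 163.14], [-165.26, 165.26]. Speed limits (degrees/s): [136.94, 136.94, 180, 180, 180, 180].

### API

Orientations are given as a 3x3 rotation matrix whose columns are the frame's x, y, z axes.
In Python, from rig import env, imaging, job, models gives the robot as it stands. The module is installed in compiled form; this text tells all that it offers.
- The arm moves only by the tool jog_arm, never from a script. Its argument "plan" is text: rows parted by semicolons, each of 7 numbers parted by spaces: the turn, a rotation vector about the tool's x, y, z in degrees, then the shift along the tool's x, y, z in cm, then the closure in counts, from 0 (fully open) to 255 (shut). In form: rx ry rz x y z claw; .... A call has 1 to 10 rows; each row shifts and turns the commanded pose from where the row before left it, along the tool's axes as they then stand; what a row does not reach is not made up. A row lasts 1/12 s, in which the tool goes at most 41.7 mm and 7.16 degrees, less where a joint would pass 70% of its speed; a pose out of reach is approached as far as the arm can. A call with a gripper value outside its range is refused whole. The fingers move at their own pace and stop on an object; "grip_force" is the grip in N (left out, the last holds). Time passes only in rows, so rows that do not move let the fingers close. It gives the time, the measured TCP pose, the force, the opening and the grip force at its end, in the units of the state.
- env.observe(): the state, without advancing time (a new reading comes with each control period).
- imaging.get_image(name): name is "scene" or "top"; returns a dict with "pixels" (400x640x3 uint8, red, green, blue), "depth" (400x640 float32, m along the optical axis (not along the pixel's ray), 0 where there is no reading), "fov_y" (degrees; the focal length in pixels is half the picture's height over the tangent of half this angle, whatever the lens; pixels are square), "cx", "cy" (the principal point, pixels), "world_from_camera" (4x4, takes a point from camera to world coordinates). Camera axes: x right, y down, z forward; pixel columns grow to the right and rows downward; lengths in m; the calibration is good to about 2 mm. A picture is of the moment at which its call begins.
- job.close_job(): hands the job in; it is judged then, once.
Trained networks look in the newest picture that a camera, given by its name, has taken for a name from the list of things; names that differ only in an ending like _2 or _b are one class to them, and where a whole thing is asked for, a point or a joint stands for the part that bears it (a point fixed in the world has none). Each returns a list of dicts, best first, with "confidence" (0 to 1); they miss things now and then, are a little off and sometimes report something else, mostly with a low value. They report only what shows in the picture. A call takes as long as a camera call. They do not tell look-alikes from the thing itself.
- models.outline_of(camera, query): "region" (400x640 bool, what is visible of it) and "bbox" ([centre column, centre row, width, height] in pixels, round what is visible of it).
- models.tip_of(camera, query): "at" ([column, row] in pixels: a listed point, or the origin of a listed thing).
The state is a dict: "time_s": time; "q": joint angles; "qvel": joint speeds; "joint_efforts": joint torques, N m; "position": TCP position; "tool_rot": TCP orientation; "ft_force": force on the tool from outside, world axes, zero at the start; "wrist_torque": the same for the moment, N m; "grip_width": finger opening in m; "gripper_force": force on a finger pad.
Only numpy, scipy, OpenCV 4.12 (cv2) and the standard library are available. Lean on these libraries where they do the work, as an engineer would, in place of code of your own. Each camera call takes 0.05 s, during which the arm holds its last target. There are 200 camera calls.

### The job

The wide sample jar stands in the swivel seat of the label reader with its label turned away. With a fingertip on its lid near the edge, roll the jar round in its seat until the label squarely faces the reader's window, pressing firmly enough to carry it along but gently enough not to crack the lid (20 N at most). Then press the reader's scan button fully down, let it spring back, and leave the jar upright in its seat, its label still facing the window, and everything else on the bench where it was.

Things in the scene. Friction and masses are not known exactly. Their poses are not given: they have to be found in the camera images.
- station: Label-reading station, fixed on the bench: grey base plate 285 x 140 x 12 mm, a round aluminium swivel seat, and a white reader head 90 x 80 mm, its top 85 mm above the bench. Origin at bench level on the seat's vertical axis; +x points level from the seat to the reader head (the head spans x = 110 to 200 mm), +z up.
- seat_floor (a point): Centre of the swivel seat's floor, 19 mm above the bench, on its vertical axis. The seat is a pan 122 mm across with a rim 6 mm above its floor; the jar has 1.5 mm of play in it all round. It turns endlessly either way and stays where left, but stiffly: it needs about 0.16 N m, a drag of 4 N at 40 mm from the axis. It is sprung: pressed, it sinks about 1 mm per 20 N.
- window (a point): Centre of the dark reading window on the reader head's face, 108 mm from the seat's axis, 55 mm above the bench.
- facing_mark (a point): Point in the air, fixed to the station: 55 mm from the seat's axis towards the window, 55 mm above the bench. The middle of the label is there when the label squarely faces the window.
- jar: The sample jar: loose amber glass jar with a flat, tight, deep black slip-over lid, about 0.5 kg, 110 mm across, too wide to grip, standing in the swivel seat. Origin at the centre of its underside, 19 mm above the bench, +z up; the label is on its +x side. The lid is 106 mm across and turns with the jar; its top is 102 to 120 mm above the origin (121 to 139 mm above the bench), as deep as it was pushed on: feel for it.
- label (a point): Middle of the jar's white paper label, on the jar's side 55 mm from its axis, 36 mm above its underside. A fingertip pressed on the hard lid may slip, so the jar need not turn as far as the finger goes; the lid may take at most 20 N from the robot. From above, the label's direction is shown by the white paper seal strip, 14 mm wide, that runs over the lid's edge straight above the label's middle.
- scan_top (a point): Centre of the top of the reader's scan button, a round grey button 28 mm across on the top of the reader head, 103 mm above the bench when up, 155 mm from the seat's axis.
- scan (a joint): Travel of the scan button: 0 up, 0.006 m fully down. It is pressed straight down, takes about 5 N to reach the bottom and springs back.
- beaker_a: Small empty glass beaker beside the reader head, 54 mm across the rim, 62 mm tall, loose; origin at the centre of its underside. Leave alone.
- beaker_b: Beaker like beaker_a, on the left of the bench. Leave alone.
- beaker_c: Beaker like beaker_a, on the left of the bench. Leave alone.
- buffer_a: Clear buffer bottle with a white cap and blue label, 60 mm across, 145 mm tall, loose, beyond the station; origin at the centre of its underside. Leave alone.
- buffer_b: Buffer bottle like buffer_a. Leave alone.
- cap: Loose white bottle cap lying beside the station, 34 mm across, 18 mm high; origin at the centre of its underside. Leave alone.
- vial: Glass vial standing beside the station, 24 mm across, 48 mm tall, loose; origin at the centre of its underside. Leave alone.
- small_jar: Smaller amber jar with a black lid, 66 mm across, 75 mm tall, standing on the right of the bench; origin at the centre of its underside. Leave alone.
Not all that is in view belongs to the job. What is shaped like the jar but brown is not meant.

How it is judged (in metres and radians):
On the way, in this order (a step that is already met when the one before it is completed fails the run):
1. the label faces the window (its middle within 10 mm of the facing mark, about 10 degrees) (horizontal distance between label and facing_mark below 0.01 m), for 0.3 s.
2. the scan button is pressed fully down (5 mm or more) with the label facing the window (horizontal distance between label and facing_mark below 0.01 m and value of joint scan above 0.005 m), for 0.05 s.
At the end, for the whole second after the job is handed in: The middle of the jar's label is within 10 mm (about 10 degrees) of the facing mark, horizontally; the jar stands upright (within 3 degrees), down in its seat and at rest; the scan button is up again after having been pressed (horizontal distance between label and facing_mark below 0.01 m and value of joint scan below 0.001 m and angle between jar's own z axis and vertical below 0.05 rad and z of jar in the frame of station below 0.022 m and horizontal distance between jar and station below 0.005 m and linear speed of jar below 0.01 m/s and angular speed of jar below 0.05 rad/s); the robot touches nothing.
It fails at once if the robot presses on the jar with more than 20 N (contact force between any of the fingers, the arm and jar above 20 N).
It fails at once if the jar tips (more than 9 degrees) or is lifted out of its seat (angle between jar's own z axis and vertical above 0.15 rad or z of jar in the frame of station above 0.03 m).
It fails at once if a bystander on the bench is moved by more than 15 mm (distance of any of beaker_a, beaker_b, beaker_c, buffer_a, buffer_b, cap, vial, small_jar from where it was at the start of the episode above 0.015 m).
It also fails if it takes over 64 s, if anything falls off the work surface, if the arm or the gripper's body presses on something with over 40 N, if the wrist force passes 120 N, or if a joint passes its speed limit or range.

## Working session

There is one attempt and no reset: what is moved stays moved. The work goes in short steps, Python scripts to look and compute and a tool call to move; the robot and the scene stay as the last step left them, time stands still between calls to the robot, and variables do not carry over. Pictures are saved under pics/ and viewed, at most 10 in all, crops included, and the job is handed in when it is done.

Besides the shell and the picture viewer there is one more tool, called as a command line: name --argument value ..., lists and objects as JSON in quotes. jog_arm: Moves the arm, as the interface text tells. Its arguments: {"type":"object","properties":{"plan":{"type":"string"},"grip_force":{"type":"number"}},"required":["plan"]}

```bash
mkdir -p pics; cat > h.py <<'E'
import numpy as np, cv2
from rig import env, imaging, job, models
def K(im):
    h=im["pixels"].shape[0]; f=h/2/np.tan(np.radians(im["fov_y"]/2)); return f,im["cx"],im["cy"]
def w(im,u,v,d=None):
    f,cx,cy=K(im); 
    if d is None: d=im["depth"][int(round(v)),int(round(u))]
    p=np.array([(u-cx)/f*d,(v-cy)/f*d,d,1]); return (im["world_from_camera"]@p)[:3]
def cloud(im):
    f,cx,cy=K(im); d=im["depth"]; v,u=np.mgrid[:d.shape[0],:d.shape[1]]
    P=np.stack([(u-cx)/f*d,(v-cy)/f*d,d,np.ones_like(d)],-1)@im["world_from_camera"].T
    return P[...,:3]
def onz(im,u,v,z):
    f,cx,cy=K(im); M=im["world_from_camera"]; r=M[:3,:3]@np.array([(u-cx)/f,(v-cy)/f,1]); o=M[:3,3]
    return o+r*(z-o[2])/r[2]
E
python3 - <<'E'
from h import *
for n in ["scene","top"]:
    im=imaging.get_image(n); cv2.imwrite(f"pics/{n}0.png",im["pixels"][...,::-1])
    print(n,im["fov_y"],im["world_from_camera"].round(3).tolist())
    for q in ["station","jar","label","seat_floor","window","scan_top","small_jar"]:
        for r in models.tip_of(n,q)[:3]:
            u,v=r["at"]; print(q,round(r["confidence"],2),np.round(r["at"]),w(im,u,v).round(3))
s=env.observe(); print(s["tool_rot"],s["ft_force"],s["grip_width"],s["time_s"])
E
```

```text
scene 42.34730036270843 [[-0.86, 0.353, -0.368, 1.057], [0.51, 0.582, -0.634, 0.912], [-0.01, -0.733, -0.681, 1.082], [0.0, 0.0, 0.0, 1.0]]
station 0.6 [324. 222.] [0.53  0.038 0.047]
jar 0.9 [291. 184.] [ 0.536 -0.147  0.054]
jar 0.88 [433. 251.] [0.343 0.283 0.051]
jar 0.68 [323. 215.] [0.53  0.033 0.07 ]
label 0.96 [443. 252.] [0.319 0.295 0.046]
label 0.7 [283. 187.] [ 0.551 -0.176  0.024]
label 0.69 [341. 200.] [0.472 0.033 0.1  ]
seat_floor 0.86 [326. 214.] [0.525 0.038 0.077]
seat_floor 0.15 [238. 157.] [ 0.599 -0.409  0.007]
window 0.65 [313. 232.] [0.603 0.105 0.107]
window 0.37 [412. 341.] [0.552 0.463 0.039]
scan_top 0.41 [308. 232.] [0.616 0.098 0.107]
small_jar 0.9 [236. 155.] [ 0.607 -0.404  0.02 ]
top 43.71801696887323 [[-0.007, -0.984, 0.18, 0.282], [-1.0, 0.011, 0.023, -0.017], [-0.024, -0.18, -0.983, 1.405], [0.0, 0.0, 0.0, 1.0]]
jar 0.84 [234. 278.] [0.299 0.231 0.102]
jar 0.77 [393. 203.] [ 0.492 -0.183  0.103]
jar 0.73 [330. 206.] [ 0.482 -0.019  0.13 ]
label 0.75 [388. 185.] [ 0.54  -0.172  0.105]
label 0.74 [405. 278.] [ 0.298 -0.223 -0.   ]
label 0.7 [321. 224.] [0.446 0.007 0.023]
window 0.81 [301. 174.] [0.58  0.06  0.066]
window 0.17 [330. 205.] [ 0.483 -0.017  0.131]
scan_top 0.47 [286. 159.] [0.613 0.098 0.107]
small_jar 0.81 [475. 174.] [ 0.573 -0.412  0.074]
small_jar 0.63 [425. 128.] [ 0.702 -0.28   0.089]
small_jar 0.59 [327. 142.] [ 0.69  -0.012  0.005]
[[ 9.74403149e-01  2.24807702e-01 -2.91367822e-06]
 [ 2.24807702e-01 -9.74403148e-01 -4.75346483e-05]
 [-1.35252523e-05  4.56628937e-05 -9.99999999e-01]] [-0.67357277 -0.24875729 -0.14390972] 0.08560253674151345 0.8
```

View pics/top0.png

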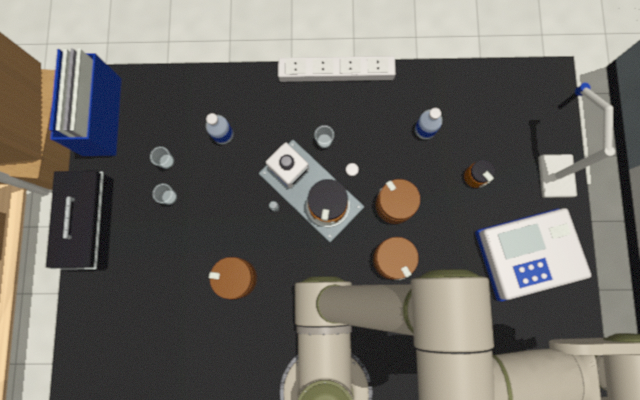

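View pics/scene0.png

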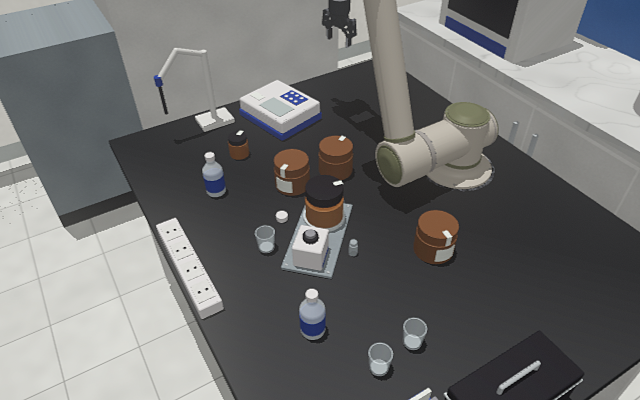

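Candidates for the jar in the top view are the brown-lidded look-alikes at (398,200), (396,258) and (231,278), the small jar at (478,174), and the black-lidded jar in the station's seat at (328,200). I choose the last one. Its seal strip is at (325,214), pointing away from the reader head at (288,163). Next I'll measure the lid, strip and button.

```bash
python3 - <<'E'
from h import *
im=imaging.get_image("top"); P=cloud(im); px=im["pixels"].astype(int)
c=im["pixels"][125:250,250:375]; cv2.imwrite("pics/crop.png",cv2.resize(c,None,fx=4.8,fy=4.8,interpolation=cv2.INTER_CUBIC)[...,::-1])
d=np.hypot(P[...,0]-.48,P[...,1]+.02)
m=(P[...,2]>.115)&(P[...,2]<.145)&(d<.08)
print("lid z",np.percentile(P[m][:,2],[5,25,50,75,95]).round(4),m.sum())
ct,_=cv2.minEnclosingCircle(P[m][:,:2].astype(np.float32)); print("circ",ct,_, P[m][:,:2].mean(0))
g=px.min(-1)
s=m&(g>140); print("strip",s.sum(),P[s].mean(0).round(4))
# reader head top
h=(P[...,2]>.078)&(P[...,2]<.092)&(np.hypot(P[...,0]-.61,P[...,1]-.09)<.08)
print("head",cv2.minAreaRect(P[h][:,:2].astype(np.float32)))
b=(P[...,2]>.098)&(P[...,2]<.11)&(np.hypot(P[...,0]-.61,P[...,1]-.09)<.05)
print("btn",P[b].mean(0),b.sum())
pl=(P[...,2]>.008)&(P[...,2]<.017)&(np.hypot(P[...,0]-.53,P[...,1]-.03)<.19)&(abs(px[...,0]-px[...,2])<40)&(g>70)
print("plate",cv2.minAreaRect(P[pl][:,:2].astype(np.float32)),pl.sum())
for n in ["beaker_a","cap","vial","buffer_a"]:
  for r in models.tip_of("top",n)[:3]: print(n,r["confidence"],onz(im,*r["at"],0.0).round(3))
E
```

```text
lid z [0.1275 0.1302 0.1319 0.1335 0.136 ] 1312
circ (0.5001652836799622, -0.012186742387712002) 0.05374207720160484 [ 0.49926474 -0.01231843]
strip 69 [ 0.4622 -0.0078  0.132 ]
head ((0.6082962155342102, 0.09691187739372253), (0.09146777540445328, 0.07984299212694168), 45.02281951904297)
btn [0.60705626 0.09747632 0.10405716] 108
plate ((0.5629726052284241, 0.02011890709400177), (0.2844899594783783, 0.2614690363407135), 45.49205780029297) 1915
beaker_a 0.72 [0.528 0.44  0.   ]
beaker_a 0.66 [ 0.695 -0.003  0.   ]
beaker_a 0.61 [0.645 0.103 0.   ]
cap 0.58 [ 0.605 -0.085  0.   ]
cap 0.26 [0.507 0.132 0.   ]
vial 0.55 [0.506 0.133 0.   ]
buffer_a 0.75 [0.705 0.299 0.   ]
buffer_a 0.63 [ 0.731 -0.302  0.   ]
```

View pics/crop.png

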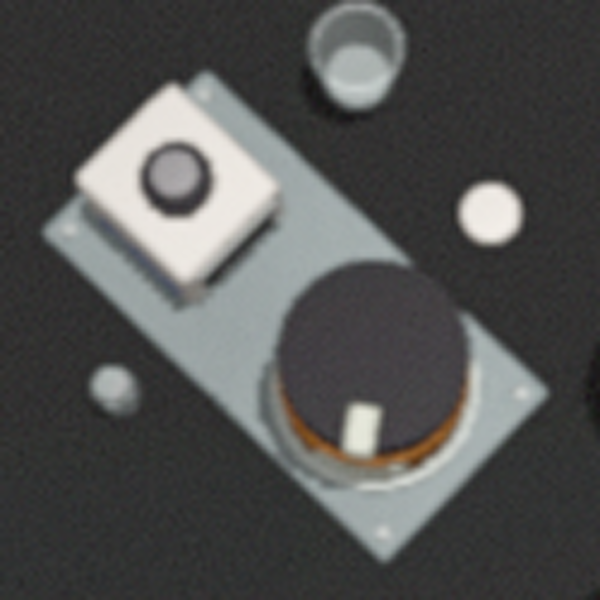

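The crop shows the black lid with its strip at crop (362,430), i.e. top (325,215), nearly opposite the reader head. The seat axis is about (0.500,-0.012), the lid top about z=0.132, and the reader lies at 45°. The strip points to about 173°, so the jar must turn about 128° clockwise. I'll move over the lid with the fingers shut.

jog_arm --plan "0 0 0 2.42 -2.33 0 255;0 0 0 2.42 -2.33 0 255;0 0 0 2.42 -2.33 0 255;0 0 0 2.42 -2.33 0 255;0 0 0 2.42 -2.33 0 255;0 0 0 2.42 -2.33 0 255;0 0 0 2.42 -2.33 0 255;0 0 0 2.42 -2.33 0 255;0 0 0 2.42 -2.33 0 255;0 0 0 2.42 -2.33 0 255"

```text
time_s: 1.88
position: [0.3076, -0.253, 0.2315]
tool_rot: [[0.974, 0.225, 0.0], [0.225, -0.974, -0.0], [0.0, 0.001, -1.0]]
ft_force: [0.7, 0.2, -1.0]
grip_width: -0.0003
gripper_force: 0.0
```

jog_arm --plan "0 0 0 2.42 -2.33 0 255;0 0 0 2.42 -2.33 0 255;0 0 0 2.42 -2.33 0 255;0 0 0 2.42 -2.33 0 255;0 0 0 2.42 -2.33 0 255;0 0 0 2.42 -2.33 0 255;0 0 0 2.42 -2.33 0 255;0 0 0 2.42 -2.33 0 255;0 0 0 2.42 -2.33 0 255;0 0 0 2.42 -2.33 0 255"

```text
time_s: 2.72
position: [0.4912, 0.0287, 0.2315]
tool_rot: [[0.974, 0.225, 0.0], [0.225, -0.974, -0.0], [0.0, 0.0, -1.0]]
ft_force: [-0.0, -1.8, -0.2]
grip_width: 0.0005
gripper_force: 0.0
```

jog_arm --plan "0 0 -7 0 0 0 255;0 0 -7 0 0 0 255;0 0 -7 0 0 0 255;0 0 -7 0 0 0 255;0 0 -7 0 0 0 255;0 0 -7 0 0 0 255;0 0 -7 0 0 0 255;0 0 -7 0 0 0 255;0 0 -7 0 0 0 255;0 0 -7 0 0 0 255"

```text
time_s: 3.55
position: [0.4905, 0.027, 0.2314]
tool_rot: [[0.116, 0.993, 0.0], [0.993, -0.116, 0.0], [0.0, 0.0, -1.0]]
ft_force: [-0.2, -0.7, -0.1]
grip_width: -0.0
gripper_force: 0.0
```

jog_arm --plan "0 0 -7 0 0 1 255;0 0 -7 0 0 1 255;0 0 -6 0 0 1 255;0 0 0 0 0 1 255;0 0 0 0 0 1 255;0 0 0 0 0 1 255;0 0 0 0 0 0 255;0 0 0 0 0 0 255"

```text
time_s: 4.22
position: [0.4904, 0.027, 0.1713]
tool_rot: [[-0.225, 0.974, -0.001], [0.974, 0.225, 0.0], [0.0, -0.001, -1.0]]
ft_force: [-0.8, -0.2, 0.6]
grip_width: -0.0001
gripper_force: 0.0
```

```bash
python3 - <<'E'
from h import *
s=env.observe(); R=np.array(s["tool_rot"]); print(s["position"],R.round(4).tolist(),s["ft_force"],s["q"],s["time_s"])
print("theta",np.degrees(np.arctan2(R[1,0],R[0,0])), "target in tool", R.T@(np.array([.491,.027,.140])-s["position"])*100)
E
```

```text
[0.49043    0.02701225 0.17132647] [[-0.2249, 0.9744, -0.0006], [0.9744, 0.2249, 0.0001], [0.0003, -0.0006, -1.0]] [-0.75092187 -0.17187296  0.60601212] [-1.06885929e+01  1.92105462e+01  8.91897785e+01  9.64539981e-04
  7.16373639e+01 -2.36839822e+01] 4.2167
theta 102.99508039524365 target in tool [-0.01488447  0.05713136  3.13260951]
```

jog_arm --plan "0 0 0 0 0 0.8 255;0 0 0 0 0 0.8 255;0 0 0 0 0 0.8 255;0 0 0 0 0 0.5 255;0 0 0 0 0 0.3 255;0 0 0 0 0 0.15 255;0 0 0 0 0 0.1 255;0 0 0 0 0 0 255;0 0 0 0 0 0 255"

```text
time_s: 4.97
position: [0.4906, 0.027, 0.137]
tool_rot: [[-0.225, 0.974, 0.0], [0.974, 0.225, -0.0], [-0.0, 0.0, -1.0]]
ft_force: [-0.8, 0.4, 0.1]
grip_width: -0.0002
gripper_force: 0.0
```

jog_arm --plan "0 0 0 0 0 0.05 255;0 0 0 0 0 0.05 255;0 0 0 0 0 0.05 255;0 0 0 0 0 0.05 255;0 0 0 0 0 0 255;0 0 0 0 0 0 255"

```text
time_s: 5.47
position: [0.4905, 0.027, 0.1348]
tool_rot: [[-0.225, 0.974, -0.0], [0.974, 0.225, 0.0], [0.0, -0.0, -1.0]]
ft_force: [0.5, -0.0, -0.0]
grip_width: 0.0003
gripper_force: 0.0
```

jog_arm --plan "0 0 0 0 0 0.04 255;0 0 0 0 0 0.04 255;0 0 0 0 0 0.02 255;0 0 0 0 0 0 255;0 0 0 0 0 0 255"

```text
time_s: 5.88
position: [0.4905, 0.027, 0.1338]
tool_rot: [[-0.225, 0.974, -0.0], [0.974, 0.225, 0.0], [0.0, -0.0, -1.0]]
ft_force: [-0.1, 0.1, 0.3]
grip_width: 0.0002
gripper_force: 0.0
```

jog_arm --plan "0 0 0 0 0 0.04 255;0 0 0 0 0 0.04 255;0 0 0 0 0 0 255;0 0 0 0 0 0 255"

```text
time_s: 6.22
position: [0.4905, 0.027, 0.133]
tool_rot: [[-0.225, 0.974, -0.0], [0.974, 0.225, -0.0], [0.0, -0.0, -1.0]]
ft_force: [0.2, -0.5, 0.7]
grip_width: -0.0002
gripper_force: 0.0
```

jog_arm --plan "0 0 0 0 0 0.04 255;0 0 0 0 0 0.04 255;0 0 0 0 0 0 255;0 0 0 0 0 0 255"

```text
time_s: 6.55
position: [0.4905, 0.027, 0.1323]
tool_rot: [[-0.225, 0.974, 0.0], [0.974, 0.225, -0.0], [-0.0, 0.0, -1.0]]
ft_force: [0.7, 0.2, -0.1]
grip_width: 0.0002
gripper_force: 0.5
```

jog_arm --plan "0 0 0 0 0 0.04 255;0 0 0 0 0 0.04 255;0 0 0 0 0 0 255;0 0 0 0 0 0 255"

```text
time_s: 6.88
position: [0.4907, 0.0271, 0.132]
tool_rot: [[-0.225, 0.974, 0.001], [0.974, 0.225, 0.0], [-0.0, 0.001, -1.0]]
ft_force: [-1.3, 1.2, 6.2]
grip_width: -0.0001
gripper_force: 3.1
```

jog_arm --plan "0 0 0 0 0 0.03 255;0 0 0 0 0 0.03 255;0 0 0 0 0 0 255;0 0 0 0 0 0 255"

```text
time_s: 7.22
position: [0.4909, 0.0272, 0.1318]
tool_rot: [[-0.225, 0.974, 0.002], [0.974, 0.225, 0.0], [-0.0, 0.002, -1.0]]
ft_force: [-1.7, 2.2, 9.6]
grip_width: -0.0005
gripper_force: 4.8
```

jog_arm --plan "0 0 0 0 0 0.03 255;0 0 0 0 0 0 255;0 0 3 -0.005 0.21 0 255;0 0 3 -0.005 0.21 0 255;0 0 3 -0.005 0.21 0 255;0 0 3 -0.005 0.21 0 255;0 0 3 -0.005 0.21 0 255"

```text
time_s: 7.8
position: [0.5008, 0.0283, 0.1315]
tool_rot: [[0.037, 0.999, 0.0], [0.999, -0.037, 0.0], [0.0, 0.0, -1.0]]
ft_force: [-3.9, 2.7, 11.9]
grip_width: -0.0
gripper_force: 6.0
```

```bash
cat >> h.py <<'E'
def strip(n):
    im=imaging.get_image(n); P=cloud(im); g=im["pixels"].astype(int); mn=g.min(-1)
    # intersect every pixel ray with lid plane z=.132
    f,cx,cy=K(im); M=im["world_from_camera"]; v,u=np.mgrid[:400,:640]
    r=np.stack([(u-cx)/f,(v-cy)/f,np.ones(u.shape)],-1)@M[:3,:3].T; o=M[:3,3]
    Q=o+r*((.132-o[2])/r[...,2:3])
    rel=Q[...,:2]-np.array([.500,-.012]); rad=np.hypot(*np.moveaxis(rel,-1,0))
    m=(rad>.02)&(rad<.053)&(abs(P[...,2]-.132)<.008)&(mn>130)
    c=rel[m].mean(0) if m.any() else np.zeros(2)
    print(n,m.sum(),"strip angle",np.degrees(np.arctan2(c[1],c[0])).round(1),"r",np.hypot(*c).round(4)); return im
E
python3 - <<'E'
from h import *
a=strip("top"); b=strip("scene")
cv2.imwrite("pics/mid.png",np.hstack([cv2.resize(a["pixels"][150:250,270:390],None,fx=3,fy=3),cv2.resize(b["pixels"][150:250,260:380],None,fx=3,fy=3)])[...,::-1])
s=env.observe();print(s["position"],s["ft_force"])
E
```

```text
top 4 strip angle -101.9 r 0.0181
scene 14 strip angle 152.3 r 0.0444
[0.50106241 0.02828137 0.13150516] [-3.74330341  1.73962951 11.64609759]
```

View pics/mid.png

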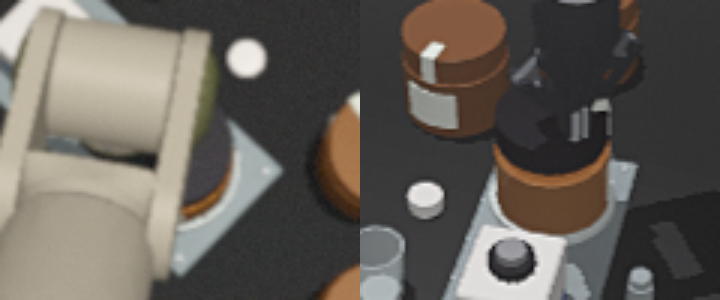

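The top view is blocked by the arm. In the scene view the strip shows partly beside the finger at about crop (600,103), and the drag reads about 4 N at 12 N of press, which fits the jar being carried along. I'll continue the arc.

jog_arm --plan "0 0 3 -0.005 0.21 0 255;0 0 3 -0.005 0.21 0 255;0 0 3 -0.005 0.21 0 255;0 0 3 -0.005 0.21 0 255;0 0 3 -0.005 0.21 0 255;0 0 3 -0.005 0.21 0 255;0 0 3 -0.005 0.21 0 255;0 0 3 -0.005 0.21 0 255"

```text
time_s: 8.57
position: [0.5171, 0.0247, 0.1316]
tool_rot: [[0.441, 0.898, 0.001], [0.898, -0.441, 0.001], [0.001, 0.0, -1.0]]
ft_force: [-4.0, 3.3, 12.8]
grip_width: -0.0002
gripper_force: 5.9
```

```bash
python3 - <<'E'
from h import *
b=strip("scene")
s=env.observe();p=s["position"];print(p,s["ft_force"],np.hypot(p[0]-.5,p[1]+.012))
E
```

```text
scene 26 strip angle 129.3 r 0.0405
[0.51752656 0.02448411 0.13160234] [-3.50162092  3.69030974 11.68706395] 0.04047555402396808
```

jog_arm --plan "0 0 3 -0.005 0.21 0 255;0 0 3 -0.005 0.21 0 255;0 0 3 -0.005 0.21 0 255;0 0 3 -0.005 0.21 0 255;0 0 3 -0.005 0.21 0 255;0 0 3 -0.005 0.21 0 255;0 0 3 -0.005 0.21 0 255;0 0 3 -0.005 0.21 0 255;0 0 3 -0.005 0.21 0 255;0 0 3 -0.005 0.21 0 255"

```text
time_s: 9.45
position: [0.5333, 0.0113, 0.1317]
tool_rot: [[0.83, 0.557, 0.002], [0.557, -0.83, 0.002], [0.003, -0.0, -1.0]]
ft_force: [-1.4, 5.9, 10.5]
grip_width: 0.0001
gripper_force: 5.3
```

```bash
python3 - <<'E'
from h import *
b=strip("scene")
s=env.observe();p=s["position"];print(p,s["ft_force"],np.hypot(p[0]-.5,p[1]+.012))
E
```

```text
scene 27 strip angle 99.2 r 0.0413
[0.53353493 0.01093276 0.13166596] [-0.45227044  4.07124676 10.1933803 ] 0.040626379401637144
```

jog_arm --plan "0 0 0 0 0 0.02 255;0 0 3 -0.005 0.21 0 255;0 0 3 -0.005 0.21 0 255;0 0 3 -0.005 0.21 0 255;0 0 3 -0.005 0.21 0 255;0 0 3 -0.005 0.21 0 255;0 0 3 -0.005 0.21 0 255;0 0 3 -0.005 0.21 0 255;0 0 3 -0.005 0.21 0 255;0 0 3 -0.005 0.21 0 255"

```text
time_s: 10.33
position: [0.5403, -0.0064, 0.1316]
tool_rot: [[0.993, 0.119, 0.003], [0.119, -0.993, 0.001], [0.003, -0.001, -1.0]]
ft_force: [0.7, 5.5, 9.6]
grip_width: 0.0
gripper_force: 5.0
```

```bash
python3 - <<'E'
from h import *
b=strip("scene")
s=env.observe();p=s["position"];print(p,s["ft_force"],np.hypot(p[0]-.5,p[1]+.012),np.degrees(np.arctan2(p[1]+.012,p[0]-.5)))
E
```

```text
scene 24 strip angle 72.4 r 0.0421
[ 0.54033467 -0.00675481  0.13155108] [-0.17597003  4.22916505  9.46576728] 0.04067428936073894 7.409267176147703
```

jog_arm --plan "0 0 0 0 0 0.03 255;0 0 3 -0.005 0.21 0 255;0 0 3 -0.005 0.21 0 255;0 0 3 -0.005 0.21 0 255;0 0 3 -0.005 0.21 0 255;0 0 3 -0.005 0.21 0 255;0 0 3 -0.005 0.21 0 255;0 0 3 -0.005 0.21 0 255;0 0 3 -0.005 0.21 0 255;0 0 0 0 0 0 255"

```text
time_s: 11.22
position: [0.539, -0.0235, 0.1314]
tool_rot: [[0.955, -0.295, 0.004], [-0.295, -0.955, 0.001], [0.003, -0.002, -1.0]]
ft_force: [0.8, 4.6, 10.1]
grip_width: -0.0001
gripper_force: 5.0
```

```bash
python3 - <<'E'
from h import *
b=strip("scene");a=strip("top")
cv2.imwrite("pics/mid2.png",np.hstack([cv2.resize(a["pixels"][150:250,270:390],None,fx=3,fy=3),cv2.resize(b["pixels"][150:250,260:380],None,fx=3,fy=3)])[...,::-1])
for n in ["label","window"]:
  for r in models.tip_of("scene",n)[:4]: print(n,r["confidence"],r["at"],onz(b,*r["at"],.055).round(4))
s=env.observe();p=s["position"];print(p,s["ft_force"],np.hypot(p[0]-.5,p[1]+.012),np.degrees(np.arctan2(p[1]+.012,p[0]-.5)))
E
```

```text
scene 21 strip angle 48.2 r 0.0431
top 1 strip angle -66.5 r 0.0493
label 0.97 [280.6, 185.5] [ 0.5669 -0.1552  0.055 ]
label 0.83 [444.1, 255.5] [0.3305 0.3119 0.055 ]
label 0.61 [215.8, 187.9] [ 0.7384 -0.2468  0.055 ]
label 0.6 [320.9, 220.8] [0.5399 0.0361 0.055 ]
window 0.76 [315.7, 233.6] [0.5772 0.0709 0.055 ]
[ 0.53907451 -0.02334129  0.13136994] [ 0.7099283   3.58577602 10.71490731] 0.040687122843830456 -16.18525714478771
```

View pics/mid2.png

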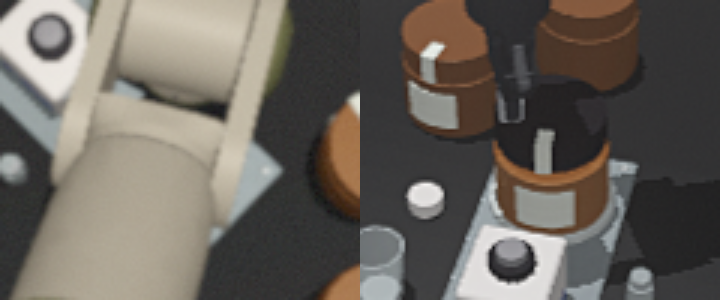

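The strip in the scene view is at crop (544,150) and reads 48°; the label point reads 50°. The target is 45°, so I'll turn 3° more, then lift off and swing aside for a clear view.

jog_arm --plan "0 0 3 -0.005 0.21 0 255;0 0 0.5 0 0.03 0 255;0 0 0 0 0 0 255;0 0 0 0 0 -0.1 255;0 0 0 0 0 -0.5 255;0 0 0 0 0 -2 255;0 0 0 0 0 -2 255;0 0 0 0 0 -2 255;0 0 0 0 3 0 255;0 0 0 0 3 0 255"

```text
time_s: 12.25
position: [0.5164, -0.0822, 0.1971]
tool_rot: [[0.938, -0.348, 0.002], [-0.348, -0.938, -0.001], [0.002, 0.0, -1.0]]
ft_force: [0.1, -1.3, -0.7]
grip_width: -0.0002
gripper_force: 0.0
```

jog_arm --plan "0 0 0 0 4 0 255;0 0 0 0 4 0 255;0 0 0 0 4 0 255;0 0 0 0 4 0 255;0 0 0 0 2 0 255;0 0 0 0 0 0 255"

```text
time_s: 12.75
position: [0.4517, -0.2544, 0.1958]
tool_rot: [[0.935, -0.355, -0.001], [-0.355, -0.935, -0.001], [-0.0, 0.001, -1.0]]
ft_force: [-0.0, -0.1, -0.0]
grip_width: 0.0003
gripper_force: 0.0
```

```bash
python3 - <<'E'
from h import *
b=strip("scene");a=strip("top")
cv2.imwrite("pics/mid3.png",np.hstack([cv2.resize(a["pixels"][150:250,270:390],None,fx=3,fy=3),cv2.resize(b["pixels"][150:250,260:380],None,fx=3,fy=3)])[...,::-1])
for r in models.tip_of("scene","label")[:5]: print(r["confidence"],r["at"],onz(b,*r["at"],.055).round(4))
s=env.observe();p=s["position"];R=np.array(s["tool_rot"])
print(p,s["ft_force"],R.round(3).tolist(),"to above button",R.T@(np.array([.6075,.0975,.15])-p)*100)
E
```

```text
scene 33 strip angle 46.7 r 0.042
top 63 strip angle 42.7 r 0.0355
0.95 [446.8, 251.8] [0.316  0.3057 0.055 ]
0.75 [283.3, 184.5] [ 0.5578 -0.155   0.055 ]
0.61 [322.8, 219.3] [0.5323 0.0338 0.055 ]
[ 0.45315971 -0.25023591  0.1959299 ] [-0.31238965 -0.13141768 -0.48567402] [[0.937, -0.35, -0.0], [-0.35, -0.937, 0.001], [-0.001, -0.0, -1.0]] to above button [  2.27417861 -37.97517982   4.60665356]
```

View pics/mid3.png

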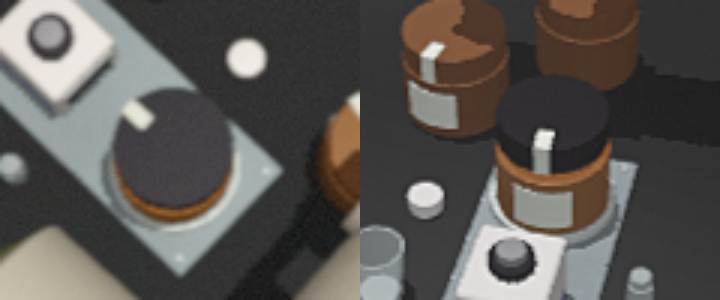

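The top view shows the strip at crop (137,113), pointing at the reader head, with the label facing it in the scene view. The two estimates are 46.7° and 42.7° against 45°. Now the button.

jog_arm --plan "0 0 0 0.23 -3.8 0 255;0 0 0 0.23 -3.8 0 255;0 0 0 0.23 -3.8 0 255;0 0 0 0.23 -3.8 0 255;0 0 0 0.23 -3.8 0 255;0 0 0 0.23 -3.8 0 255;0 0 0 0.23 -3.8 0 255;0 0 0 0.23 -3.8 0 255;0 0 0 0.23 -3.8 0 255;0 0 0 0.23 -3.8 0 255"

```text
time_s: 13.73
position: [0.6077, 0.1009, 0.1961]
tool_rot: [[0.938, -0.348, -0.0], [-0.348, -0.938, 0.0], [-0.0, 0.0, -1.0]]
ft_force: [0.6, -0.4, 0.7]
grip_width: 0.0004
gripper_force: 0.0
```

jog_arm --plan "0 0 0 0 0 2 255;0 0 0 0 0 2 255;0 0 0 0 0 2 255;0 0 0 0 0 2 255;0 0 0 0 0 0.5 255;0 0 0 0 0 0 255;0 0 0 0 0 0 255;0 0 0 0 0 0 255"

```text
time_s: 14.4
position: [0.6084, 0.0975, 0.1125]
tool_rot: [[0.937, -0.35, 0.002], [-0.35, -0.937, -0.0], [0.002, -0.001, -1.0]]
ft_force: [-0.4, -0.8, 0.6]
grip_width: -0.0001
gripper_force: 0.0
```

jog_arm --plan "0 0 0 0 0 0.4 255;0 0 0 0 0 0.4 255;0 0 0 0 0 0.3 255;0 0 0 0 0 0.2 255;0 0 0 0 0 0.15 255;0 0 0 0 0 0.1 255;0 0 0 0 0 0 255;0 0 0 0 0 0 255"

```text
time_s: 15.07
position: [0.6087, 0.0972, 0.1005]
tool_rot: [[0.937, -0.35, 0.006], [-0.35, -0.937, -0.0], [0.006, -0.002, -1.0]]
ft_force: [-10.4, 0.4, 34.4]
grip_width: 0.0001
gripper_force: 17.2
```

jog_arm --plan "0 0 0 0 0 -0.2 255;0 0 0 0 0 0 255;0 0 0 0 0 0 255"

```text
time_s: 15.32
position: [0.6086, 0.0972, 0.1008]
tool_rot: [[0.937, -0.35, 0.004], [-0.35, -0.937, -0.0], [0.004, -0.002, -1.0]]
ft_force: [-4.9, 0.2, 21.6]
grip_width: 0.0004
gripper_force: 11.0
```

jog_arm --plan "0 0 0 0 0 -0.2 255;0 0 0 0 0 0 255;0 0 0 0 0 0 255"

```text
time_s: 15.57
position: [0.6085, 0.0972, 0.101]
tool_rot: [[0.937, -0.35, 0.003], [-0.35, -0.937, 0.0], [0.003, -0.001, -1.0]]
ft_force: [-0.8, 0.7, 8.9]
grip_width: -0.0001
gripper_force: 4.7
```

jog_arm --plan "0 0 0 0 0 -0.2 255;0 0 0 0 0 0 255;0 0 0 0 0 0 255"

```text
time_s: 15.82
position: [0.6084, 0.0971, 0.1021]
tool_rot: [[0.937, -0.35, 0.002], [-0.35, -0.937, 0.0], [0.002, -0.001, -1.0]]
ft_force: [2.7, 1.4, 3.9]
grip_width: 0.0002
gripper_force: 2.1
```

jog_arm --plan "0 0 0 0 0 -0.2 255;0 0 0 0 0 0 255;0 0 0 0 0 0 255"

```text
time_s: 16.07
position: [0.608, 0.097, 0.1036]
tool_rot: [[0.937, -0.35, 0.001], [-0.35, -0.937, -0.0], [0.001, -0.0, -1.0]]
ft_force: [2.4, 1.1, 2.8]
grip_width: 0.0
gripper_force: 1.7
```

The spring slope runs from about 0.101 (roughly 5 N, then a hard stop) to about 0.107, which is the full 6 mm travel. So the button did bottom out, with a tip offset of about 4 mm. I'll lift off and check.

jog_arm --plan "0 0 0 0 0 -0.3 255;0 0 0 0 0 -0.5 255;0 0 0 0 0 -2 255;0 0 0 0 0 -4 255;0 0 0 0 0 -4 255;0 0 0 -4 0 0 255;0 0 0 -4 0 0 255;0 0 0 -4 0 0 255;0 0 0 -4 0 0 255;0 0 0 0 0 0 255"

```text
time_s: 16.9
position: [0.4511, 0.1549, 0.2114]
tool_rot: [[0.938, -0.348, -0.006], [-0.348, -0.938, 0.0], [-0.005, 0.002, -1.0]]
ft_force: [1.0, 0.8, 0.8]
grip_width: 0.0001
gripper_force: 0.0
```

jog_arm --plan "0 0 0 0 4 0 255;0 0 0 0 4 0 255;0 0 0 0 4 0 255;0 0 0 0 4 0 255;0 0 0 0 4 0 255;0 0 0 0 4 0 255;0 0 0 0 4 0 255;0 0 0 0 4 0 255;0 0 0 0 0 0 255;0 0 0 0 0 0 255"

```text
time_s: 17.73
position: [0.3448, -0.148, 0.2114]
tool_rot: [[0.935, -0.355, -0.001], [-0.355, -0.935, 0.001], [-0.002, -0.0, -1.0]]
ft_force: [0.2, 0.4, -0.4]
grip_width: -0.0001
gripper_force: 0.0
```

```bash
python3 - <<'E'
from h import *
b=strip("scene");a=strip("top"); P=cloud(a)
k=(P[...,2]>.094)&(P[...,2]<.115)&(np.hypot(P[...,0]-.608,P[...,1]-.0975)<.011); print("btn z",P[k][:,2].mean(),k.sum())
cv2.imwrite("pics/end.png",np.hstack([cv2.resize(a["pixels"][120:250,250:390],None,fx=2.8,fy=2.8),cv2.resize(b["pixels"][140:270,250:390],None,fx=2.8,fy=2.8)])[...,::-1])
s=env.observe();print(s["position"],s["ft_force"],s["time_s"])
E
```

```text
scene 33 strip angle 46.7 r 0.042
top 63 strip angle 42.6 r 0.0354
btn z 0.10654391525285938 53
[ 0.34562054 -0.14589075  0.21137708] [-0.15487003 -0.26454169 -0.5770491 ] 17.8333
```

View pics/end.png

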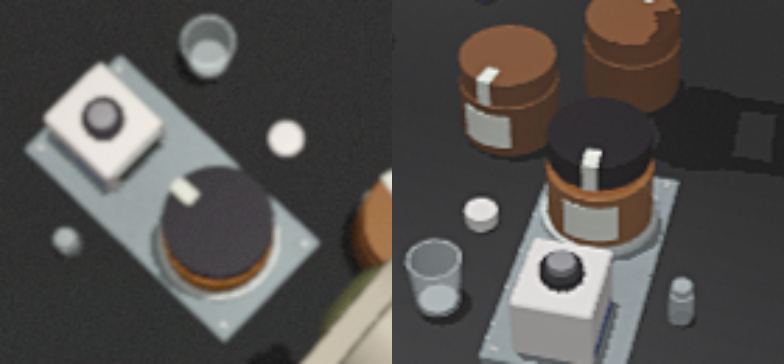

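The strip at crop (185,190) still points at the reader head, and the jar is upright in its seat. The button is up (z ≈ 0.1065), and the cap, beaker and vial beside the station are where they were. Handing in.

```bash
python3 -c "
from rig import job; print(job.close_job())"
```

```text
the job is handed in; nothing more can be done
None
```

The job is handed in: the label faces the window to within about 3° by both cameras, the scan button was pressed to its stop and is back up, the jar stands upright in its seat, and the highest press I read on the lid was about 13 N; the hand-in returned no verdict.

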